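# Hold an air cylinder home against its stop for the fitter

### The arm

A 6-joint arm with a two-finger parallel gripper is mounted at the origin on the work surface. World frame = base frame: x ahead of the robot, y to its left, z up, the work surface at z = 0. Lengths are in m, angles in rad, forces in N, time in s.
With the tool pointing down it reaches from about 0.375 to 0.9 m from the base axis. Payload 3.1 kg.
Tool frame: the origin (TCP) lies midway between the tips of the shut fingers; the grasp point (between the pads) lies 19 mm behind it; z points along the fingers, y is the line along which they close (so a half turn about z gives the same grasp; the last joint's range is limited). The gripper opens to 85 mm and grips with 20 to 120 N. Pads are 22 mm wide; open, the fingers measure 114 mm over their backs; the gripper's body (76 mm by 85 mm) begins 54 mm behind the grasp point. The pads swing forward as they close: fully open they stand 13 mm farther back than shut.
Start: joints at [1.073, 0.527, 1.433, -0, 1.181, -0.178], TCP at [0.196, 0.593, 0.231] pointing down, gripper open.
Joint ranges: [-3.08, 3.08], [-0.75, 2.2], [0.22, 2.44], [-1.43, 4.57], [0, 2.65], [-2.85, 2.85]. Speed limits (rad/s): [2.79, 2.79, 3.14, 3.14, 3.14, 3.14].

### API

Orientations are given as a rotation vector (axis times angle).
In Python, from rig import status, eyes, arm, spotter gives the robot as it stands.
- The arm moves only by the tool move_arm, never from a script. Its argument "plan" is a list of rows, each an object with "delta_pos": the shift along the tool's x, y, z in m, a list of three; "twist": the turn about the tool's z in rad; "jaw": the finger opening in m, from 0 to 0.0854. A call has 1 to 12 rows; each row shifts and turns the commanded pose from where the row before left it, along the tool's axes as they then stand; what a row does not reach is not made up. A row lasts 1/12 s, in which the tool goes at most 41.7 mm and 7.16 degrees, less where a joint would pass 70% of its speed; a pose out of reach is approached as far as the arm can. A call is refused whole if a number of a shift passes 0.0417 or a number of a turn 0.125, either way. A call with a gripper value outside its range is refused whole. The fingers move at their own pace and stop on an object; the grip force is fixed at half the most. Time passes only in rows, so rows that do not move let the fingers close. It gives the time, the measured TCP pose, the force, the opening and the grip force at its end, in the units of the state.
- status.read_state(): the state, without advancing time (a new reading comes with each control period).
- eyes.snapshot(name): name is "side" or "top"; returns (picture, depth): 480x640x3 uint8, red, green, blue; 480x640 float32, m along the optical axis (not along the pixel's ray), 0 where there is no reading.
- eyes.camera_model(name): a dict with "fx", "fy", "cx", "cy" (pixels), "k1" (the pictures are not rectified: a ray, as slopes to the right and down, at radius r is drawn at 1 + k1 r^2 times it, then the intrinsics apply), "rvec" (rotation vector, rad) and "tvec" (3), from world to camera coordinates, as OpenCV has them. Camera axes: x right, y down, z forward; pixel columns grow to the right and rows downward; lengths in m; the calibration is good to about 2 mm. A picture is of the moment at which its call begins. camera_model takes no time and is no camera call.
- arm.close_job(): hands the job in; it is judged then, once.
Trained networks look in the newest picture that a camera, given by its name, has taken for a name from the list of things; names that differ only in an ending like _2 or _b are one class to them, and where a whole thing is asked for, a point or a joint stands for the part that bears it (a point fixed in the world has none). Each returns a list of dicts, best first, with "confidence" (0 to 1); they miss things now and then, are a little off and sometimes report something else, mostly with a low value. They report only what shows in the picture. A call takes as long as a camera call. They do not tell look-alikes from the thing itself.
- spotter.look_for(target, camera): "xyz" ([x, y, z] in m, in world coordinates, good to about 4 mm: the middle of the surface that is visible of it).
The state is a dict: "time": time; "joints": joint angles; "dq": joint speeds; "tau": joint torques, N m; "ee_pos": TCP position; "tcp_rot": TCP orientation; "force": force on the tool from outside, world axes, zero at the start; "ft_torque": the same for the moment, N m; "opening": finger opening in m; "grasp_force": force on a finger pad.
Only numpy, scipy, OpenCV 4.12 (cv2) and the standard library are available. Lean on these libraries where they do the work, as an engineer would, in place of code of your own. Each camera call takes 0.05 s, during which the arm holds its last target. There are 200 camera calls.

### The job

Be the fitter's third hand at the mounting jig: press the hinged clamp strap down over the air cylinder until its catch snaps and holds it shut by itself, then push gently with the closed hand on the plain rear end of the cylinder so that it slides along the jig until its front cap sits flush against the yellow end stop, without ramming it. Keep it pressed there with a steady push of about 12 newtons for at least three seconds, and finish while still pressing: the fitter will put in the clamp screw, so do not let go or back off. Leave the tools and the brass tee where they lie.

Things in the scene. Friction and masses are not known exactly. Their poses are not given: they have to be found in the camera images.
- jig: Grey steel mounting jig, bolted down: base plate 155 x 270 x 12 mm. Origin on the bench under the cylinder's track; +y along the cylinder towards the yellow stop, z up; strap hinge at +x, catch at -x. Plate spans x -90 to 65, y -130 to 140 mm. Guide rails (inner faces x = +-26.5, top z = 26, y -100 to 90) give the 50 mm end caps 1.5 mm play each side.
- stop: Yellow forked end stop, rigid, on the jig's +y end: 96 mm wide, top 72 mm above the bench, with a 28 mm slot for the rod. Its frame is the jig's.
- stop_face (a point): Middle of the stop's seating face (in the slot), 37 mm above the bench, at jig y = 100 mm; axes as the jig's.
- cylinder: Loose air cylinder, about 0.42 kg, lying between the rails along jig y: blue barrel 42 mm diameter, 110 mm long, between aluminium end caps 50 x 50 mm (front 28, rear 26 mm long; brass fitting 11 mm high on each); steel rod at the front. Origin under its middle, 12 mm above the bench; y towards the rod. Starts 12 to 40 mm short of the stop. Friction takes 1.5 to 4.5 N of the push.
- front_face (a point): Middle of the front cap's end face (rod side), on the cylinder's axis, at cylinder y = 82, z = 25 mm. Home = this point at stop_face.
- rear_face (a point): Middle of the rear cap's flat 50 x 50 mm end face, the one to push on, at cylinder y = -82, z = 25 mm, so 37 mm above the bench; free space behind it and above the base plate.
- strap (a joint): Angle of the clamp strap in rad: 0 = shut; starts open at 0.5 to 1.1. Stiff hinge (1 to 2.5 N at the ear): it stays where it is left. Opening, its free end swings up and towards jig +x. Closing, it must pass a spring ball at 0.09 to 0.04 rad (about 6 N down at the ear); then the catch keeps it at 0. Shut, it clears the barrel by 2 mm and does not clamp it.
- strap_hinge (a point): Point on the strap's hinge axis (along jig y), at jig (44, 0), 50 mm above the bench. The hinge block around it: x 36 to 54, y +-21, top 58 mm. Across from it the catch block with the spring ball: x -88 to -70, y +-13, top 64 mm above the bench.
- strap_ear (a point): Middle of the upper side of the strap's flat free end (ear), to press on, between two red lines: 26 mm wide, 35 mm long, 5 mm thick, screw hole in the middle; 86 mm from the hinge axis. Shut, it lies at jig (-42, 0), 52.5 mm above the bench. The steel strap is 26 mm wide, its arch over the barrel 65 mm high when shut.
- adjustable: Adjustable wrench, dark steel, about 210 x 46 x 14 mm, loose; origin at its underside. Leave alone.
- spanner: Steel spanner 190 mm long, loose. Leave alone.
- screwdriver: Screwdriver with black handle, 200 mm long, loose. Leave alone.
- brass_tee: Brass tee fitting 56 x 34 x 26 mm, loose. Leave alone.
Things that resemble listed ones, but are neither listed nor needed, are in the scene too. Leave any green or pink look-alike of the cylinder alone.

How it is judged:
On the way, in this order (a step that is already met when the one before it is completed fails the run):
1. the clamp strap is shut past its catch (value of joint strap below 0.03 rad), for 0.3 s.
2. with the strap shut, the cylinder's front cap is home on the stop and pressed there steadily for two seconds, 4 to 18 N at the stop (y of front_face in the frame of stop_face above -0.003 m and distance between front_face and stop_face below 0.005 m and angle between the y axis of cylinder and the y axis of jig, either way round below 0.04 rad and contact force between cylinder and stop between 4 and 18 N and contact force between any of the fingers, the arm and cylinder above 4 N and value of joint strap below 0.03 rad), for 2 s.
At the end, for the whole second after the job is handed in: The strap is held shut by its catch (under 0.03 rad), the cylinder's front cap sits on the stop face (within 3 mm along the axis, square within 0.04 rad), and the hand still presses it there: 4 to 18 N between cylinder and stop, throughout the last second (all of step 2 and linear speed of cylinder below 0.02 m/s); the arm keeps its last pose, push and grip.
It fails at once if the cylinder was rammed against the stop (over 45 N) (contact force between cylinder and stop above 45 N).
It fails at once if one of the tools or the brass tee was disturbed (moved over 30 mm) (distance of any of adjustable, spanner, screwdriver, brass_tee from where it was at the start of the episode above 0.03 m).
It also fails if it takes over 50 s, if anything falls off the work surface, if the arm or the gripper's body presses on something with over 40 N, if the wrist force passes 120 N, or if a joint passes its speed limit or range.

## Working session

There is one attempt and no reset: what is moved stays moved. The work goes in short steps, Python scripts to look and compute and a tool call to move; the robot and the scene stay as the last step left them, time stands still between calls to the robot, and variables do not carry over. Pictures are saved under pics/ and viewed, at most 10 in all, crops included, and the job is handed in when it is done.

Besides the shell and the picture viewer there is one more tool, called after "Request:" as name([rows], argument=value, ...), one row to a line, values as JSON. move_arm: Moves the arm, as the interface text tells. Its arguments: {"type":"object","properties":{"plan":{"type":"array"}},"required":["plan"]}

```bash
ls; mkdir -p pics; cat > h.py <<'E'
import numpy as np, cv2
from rig import status, eyes, arm, spotter
from scipy.spatial.transform import Rotation as R
def cam(n):
    m=eyes.camera_model(n); return m,R.from_rotvec(np.ravel(m['rvec'])).as_matrix(),np.ravel(m['tvec'])
def unproj(n,u,v,d):
    m,Rm,t=cam(n); x=(np.asarray(u,float)-m['cx'])/m['fx']; y=(np.asarray(v,float)-m['cy'])/m['fy']
    a,b=x,y
    for _ in range(15):
        s=1+m['k1']*(a*a+b*b); a,b=x/s,y/s
    return (np.stack([a*d,b*d,d+0*a],-1)-t)@Rm
def proj(n,P):
    m,Rm,t=cam(n); c=np.atleast_2d(P)@Rm.T+t; a=c[:,0]/c[:,2]; b=c[:,1]/c[:,2]; s=1+m['k1']*(a*a+b*b)
    return np.stack([a*s*m['fx']+m['cx'],b*s*m['fy']+m['cy']],-1)
def save(name,img): cv2.imwrite('pics/'+name,img[:,:,::-1])
E
python3 - <<'E'
from h import *
np.set_printoptions(precision=4,suppress=True)
for n in('top','side'):
    p,d=eyes.snapshot(n); save(n+'0.png',p); np.savez(n+'0.npz',p=p,d=d)
    m,Rm,t=cam(n); print(n,'cam at',-Rm.T@t,'fwd',Rm[2])
    for k in('jig','stop','cylinder','strap','strap_ear','strap_hinge','rear_face'):
        for r in spotter.look_for(k,n)[:3]: print(k,np.array(r['xyz']),round(r['confidence'],2),proj(n,r['xyz'])[0].round())
s=status.read_state(); print(s)
E
```

```text
pics
top cam at [ 0.3521 -0.012   1.205 ] fwd [ 0.1798  0.0135 -0.9836]
jig [0.5228 0.0844 0.0149] 0.92 [285. 255.]
stop [0.5358 0.2    0.0332] 0.89 [240. 248.]
cylinder [ 0.4513 -0.2036  0.0505] 0.98 [399. 283.]
cylinder [0.3108 0.2768 0.0448] 0.95 [203. 337.]
cylinder [0.5507 0.0771 0.0608] 0.7 [287. 241.]
strap [0.5493 0.0872 0.0885] 0.65 [282. 240.]
strap_ear [0.5511 0.0839 0.0892] 0.91 [283. 239.]
strap_ear [0.8245 0.018  0.0244] 0.73 [313. 144.]
strap_hinge [0.5553 0.087  0.0898] 0.89 [282. 237.]
strap_hinge [0.5517 0.0703 0.0585] 0.29 [290. 241.]
rear_face [0.3079 0.2805 0.0453] 0.91 [202. 338.]
rear_face [ 0.4555 -0.1999  0.0471] 0.73 [397. 281.]
rear_face [0.5498 0.0733 0.0576] 0.65 [288. 242.]
side cam at [0.3286 0.9962 0.8651] fwd [ 0.1752 -0.7674 -0.6168]
jig [0.5245 0.1265 0.0147] 0.84 [320. 293.]
stop [0.5384 0.2051 0.0357] 0.85 [306. 311.]
cylinder [ 0.4559 -0.182   0.0341] 0.81 [370. 211.]
cylinder [0.5497 0.1243 0.0523] 0.64 [309. 279.]
cylinder [0.3103 0.2959 0.0437] 0.61 [412. 356.]
strap [0.5552 0.0903 0.0943] 0.86 [309. 254.]
strap_ear [0.5549 0.0899 0.0895] 0.96 [310. 255.]
strap_hinge [0.5608 0.0945 0.0939] 0.87 [306. 255.]
rear_face [0.5549 0.1243 0.0539] 0.88 [307. 278.]
rear_face [0.3073 0.2969 0.0436] 0.81 [413. 357.]
rear_face [ 0.455  -0.1871  0.0407] 0.71 [370. 208.]
{'time': 0.8, 'joints': array([ 1.0725,  0.5275,  1.4327,  0.    ,  1.1814, -0.1785]), 'dq': array([-0.0004,  0.0002, -0.0025, -0.0007,  0.0002, -0.0011]), 'tau': array([ -0.0004, -44.2256, -17.841 ,  -0.0001,   0.0006,   0.    ]), 'ee_pos': array([0.1965, 0.5933, 0.2313]), 'tcp_rot': array([0.5002, 3.1015, 0.    ]), 'force': array([ 0.6511, -0.0932,  0.5869]), 'ft_torque': array([0.0238, 0.0114, 0.048 ]), 'grasp_force': 0.0, 'opening': 0.08527546523801857}
```

View pics/top0.png

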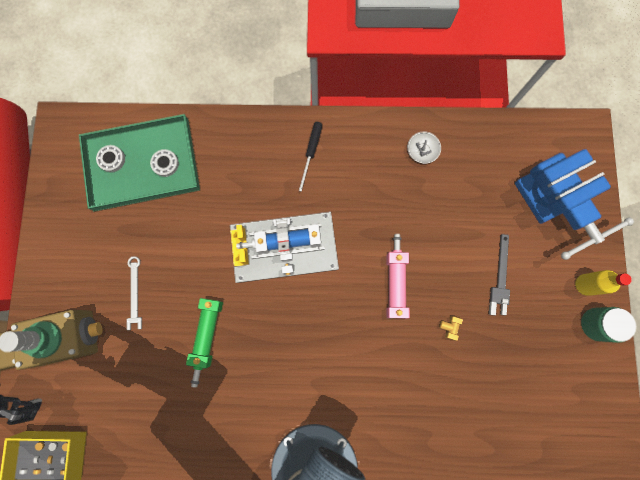

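View pics/side0.png

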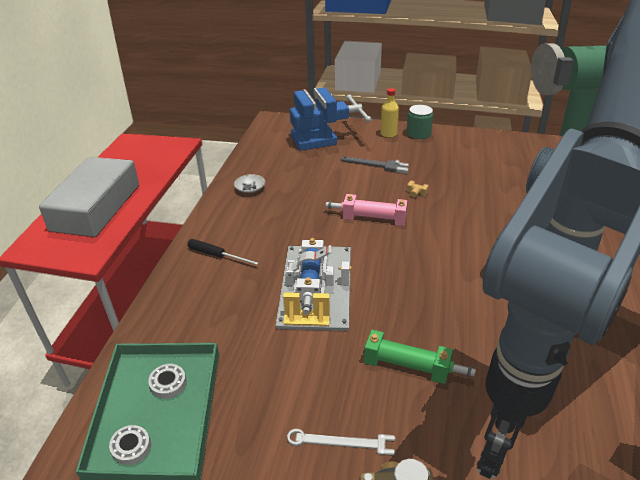

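```bash
python3 - <<'E'
import numpy as np,cv2
p=np.load('top0.npz')['p']; c=p[190:310,200:360]
cv2.imwrite('pics/topcrop.png',cv2.resize(c[:,:,::-1],None,fx=5,fy=5,interpolation=cv2.INTER_CUBIC))
E
```

```text
(no output)
```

View pics/topcrop.png

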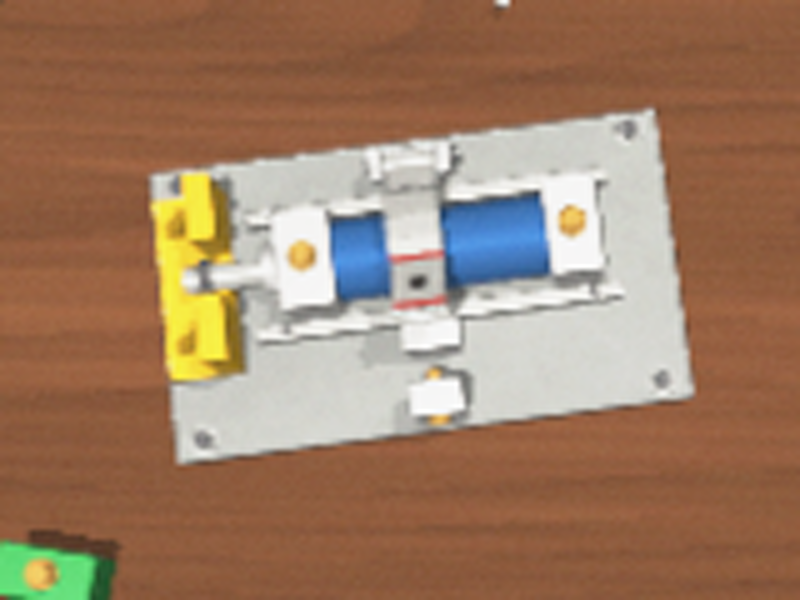

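The pictures show three cylinder candidates: blue (287,241), pink (399,283) and green (203,337). Only the blue one lies between the rails of the grey jig, behind the yellow stop (240,248), and the enlarged crop confirms that. The strap is open, with red lines at crop (416,280). Next I fit the jig pose from the plate corners.

```bash
cat >> h.py <<'E'
def ray_z(n,uv,z):
    uv=np.atleast_2d(uv).astype(float); m,Rm,t=cam(n); C=-Rm.T@t
    D=unproj(n,uv[:,0],uv[:,1],np.ones(len(uv)))-C
    return C+D*((z-C[2])/D[:,2])[:,None]
E
python3 - <<'E'
from h import *
np.set_printoptions(precision=4,suppress=True)
px=lambda c:(np.array(c,float)+.5)/5-.5+[200,190]
W=ray_z('top',px([(151,175),(653,110),(693,397),(178,463)]),.012)[:,:2]
J=np.array([(65,140),(65,-130),(-90,-130),(-90,140)])/1e3
Jc,Wc=J.mean(0),W.mean(0); U,S,Vt=np.linalg.svd((J-Jc).T@(W-Wc)); Rj=Vt.T@U.T
o=Wc-Rj@Jc; print('origin',o,'yaw',np.arctan2(Rj[1,0],Rj[0,0]),'res mm',(W-(J@Rj.T+o))*1e3)
np.savez('jig.npz',R=Rj,o=o)
tj=lambda w:(w[:,:2]-o)@Rj*1e3
print('fittings front,rear jig mm',tj(ray_z('top',px([(301,254),(571,219)]),.073)))
print('rear cap top edge corners',tj(ray_z('top',px([(597,177),(606,267)]),.062)))
print('front cap top edge',tj(ray_z('top',px([(274,213),(283,310)]),.062)))
print('catch block top',tj(ray_z('top',px([(438,397)]),.064)))
for th in (.5,.6,.7,.8,.9,1.,1.1):
    x=44-86*np.cos(th)+2.5*np.sin(th); z=50+86*np.sin(th)+2.5*np.cos(th)
    P=np.append(Rj@[x/1e3,0]+o,z/1e3); print(th,round(x),round(z),((proj('top',P)[0]+.5-[200,190])*5-.5).round(),'side',proj('side',P)[0].round(1))
# depth-based ear
d=np.load('top0.npz')['d']; u=np.array([282,283,284,285]);v=np.array([245,246,246,247])
print('depth ear',[(tj(q[None]).round(1),round(q[2]*1e3)) for q in unproj('top',u,v,d[v,u])])
# side check on jig corners
d=np.load('side0.npz')['d']; 
print('side proj corners',proj('side',np.c_[J@Rj.T+o,np.full(4,.012)]).round(1))
E
```

```text
origin [0.5574 0.0864] yaw 0.14588520511407715 res mm [[-0.6895 -1.2346]
 [-0.517   0.9439]
 [ 0.3199  0.8408]
 [ 0.8866 -0.5501]]
fittings front,rear jig mm [[ -0.0486  57.8746]
 [  0.1326 -77.8332]]
rear cap top edge corners [[ 21.9963 -93.7136]
 [-24.3739 -92.2524]]
front cap top edge [[ 24.74    70.4022]
 [-25.1075  71.0593]]
catch block top [[-78.8393  -1.0303]]
0.5 -30 93 [420. 292.] side [322.4 253.3]
0.6 -26 101 [418. 280.] side [320.2 250.7]
0.7 -20 107 [415. 267.] side [317.7 248.3]
0.8 -14 113 [413. 253.] side [314.9 246. ]
0.9 -8 119 [410. 237.] side [311.8 244. ]
1.0 0 124 [408. 221.] side [308.4 242.2]
1.1 7 128 [405. 204.] side [304.9 240.7]
depth ear [(array([[-23.6,   2.6]]), 100), (array([[-25.9,   0.6]]), 98), (array([[-26.7,  -2. ]]), 101), (array([[-29.8,  -4.2]]), 103)]
side proj corners [[274.4 324.1]
 [287.6 244.4]
 [350.  245.8]
 [347.9 326.4]]
```

```bash
python3 - <<'E'
import numpy as np,cv2
p=np.load('side0.npz')['p']; c=p[225:345,250:380]
cv2.imwrite('pics/sidecrop.png',cv2.resize(c[:,:,::-1],None,fx=5,fy=5,interpolation=cv2.INTER_CUBIC))
E
```

```text
(no output)
```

View pics/sidecrop.png

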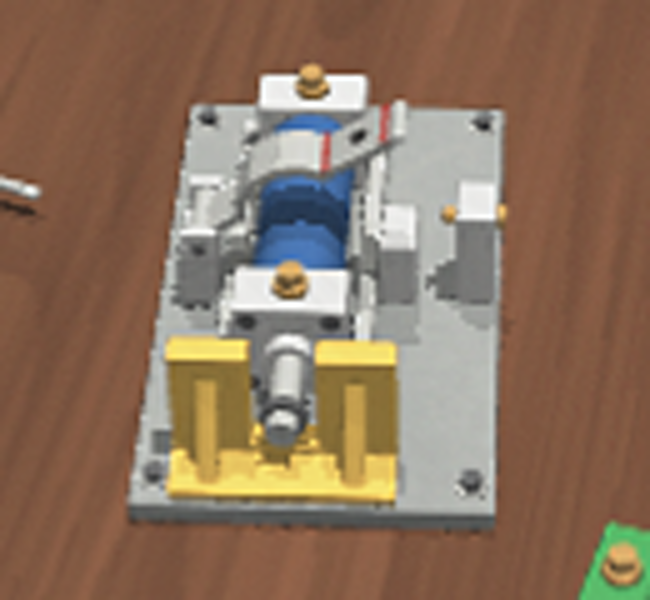

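Everything agrees: fit residuals are about 1 mm, the fittings lie at x≈0, the strap is at about 0.6 rad, the front face is about 29.5 mm short of the stop and the rear face is at jig y≈-93.5. I'll press with the shut hand, tool y along jig y.

```bash
cat >> h.py <<'E'
def need(x,y,z,yawdeg=0):
    """jig mm target -> delta in present tool axes (mm); yaw of tool x relative to jig y wanted in deg"""
    k=np.load('jig.npz'); s=status.read_state(); T=R.from_rotvec(s['tcp_rot']).as_matrix()
    w=np.append(k['R']@[x/1e3,y/1e3]+k['o'],z/1e3); cur=s['ee_pos']; j=(cur[:2]-k['o'])@k['R']*1e3
    a=np.arctan2(T[1,0],T[0,0])-np.arctan2(k['R'][1,1],k['R'][0,1])-np.radians(yawdeg)
    a=(a+np.pi)%(2*np.pi)-np.pi
    print('t',round(s['time'],2),'jig now',j.round(1),round(cur[2]*1e3,1),'tool delta mm',(T.T@(w-cur)*1e3).round(1),'twist',round(a,3),'Fjig',(k['R'].T@s['force'][:2]).round(2),s['force'][2].round(2),'tilt',T[2].round(3))
E
python3 -c "
from h import *
need(-21,0,160,90)"
```

```text
t 0.8 jig now [-283.4  554. ] 231.3 tool delta mm [-483.3 -377.1   71.3] twist -0.466 Fjig [ 0.63 -0.19] 0.59 tilt [-0.  0. -1.]
```

Request:
move_arm([
  {"delta_pos": [-0.027,-0.021,0],"twist": 0,"jaw": 0},
  {"delta_pos": [-0.027,-0.021,0],"twist": 0,"jaw": 0},
  {"delta_pos": [-0.027,-0.021,0],"twist": 0,"jaw": 0},
  {"delta_pos": [-0.027,-0.021,0],"twist": 0,"jaw": 0},
  {"delta_pos": [-0.027,-0.021,0],"twist": 0,"jaw": 0},
  {"delta_pos": [-0.027,-0.021,0],"twist": 0,"jaw": 0},
  {"delta_pos": [-0.027,-0.021,0],"twist": 0,"jaw": 0},
  {"delta_pos": [-0.027,-0.021,0],"twist": 0,"jaw": 0},
  {"delta_pos": [-0.027,-0.021,0],"twist": 0,"jaw": 0},
  {"delta_pos": [-0.027,-0.021,0],"twist": 0,"jaw": 0},
  {"delta_pos": [-0.027,-0.021,0],"twist": 0,"jaw": 0},
  {"delta_pos": [-0.027,-0.021,0],"twist": 0,"jaw": 0},
])

```text
time: 1.8
ee_pos: [0.4256, 0.2508, 0.2316]
tcp_rot: [0.5, 3.101, 0.001]
force: [0.4, 0.8, -0.1]
opening: -0.0002
grasp_force: 0.0
```

Request:
move_arm([
  {"delta_pos": [-0.027,-0.021,0.01],"twist": 0,"jaw": 0},
  {"delta_pos": [-0.027,-0.021,0.01],"twist": 0,"jaw": 0},
  {"delta_pos": [-0.027,-0.021,0.01],"twist": 0,"jaw": 0},
  {"delta_pos": [-0.027,-0.021,0.01],"twist": 0,"jaw": 0},
  {"delta_pos": [-0.027,-0.021,0.01],"twist": 0,"jaw": 0},
  {"delta_pos": [-0.024,-0.02,0.02],"twist": 0,"jaw": 0},
  {"delta_pos": [0,0,0],"twist": -0.12,"jaw": 0},
  {"delta_pos": [0,0,0],"twist": -0.12,"jaw": 0},
  {"delta_pos": [0,0,0],"twist": -0.12,"jaw": 0},
  {"delta_pos": [0,0,0],"twist": -0.106,"jaw": 0},
  {"delta_pos": [0,0,0],"twist": 0,"jaw": 0},
])

```text
time: 2.72
ee_pos: [0.5366, 0.0833, 0.1613]
tcp_rot: [-0.231, 3.133, -0.0]
force: [-0.4, -0.9, 0.2]
opening: 0.0002
grasp_force: 0.0
```

```bash
python3 -c "
from h import *
need(-21,0,110,90)
p,d=eyes.snapshot('side'); c=p[150:330,220:420]; cv2.imwrite('pics/s1.png',cv2.resize(c[:,:,::-1],None,fx=3,fy=3,interpolation=2))"
```

```text
t 2.72 jig now [-21.  -0.] 161.3 tool delta mm [-0.   0.  51.3] twist 0.002 Fjig [-0.54 -0.85] 0.23 tilt [-0. -0. -1.]
```

View pics/s1.png

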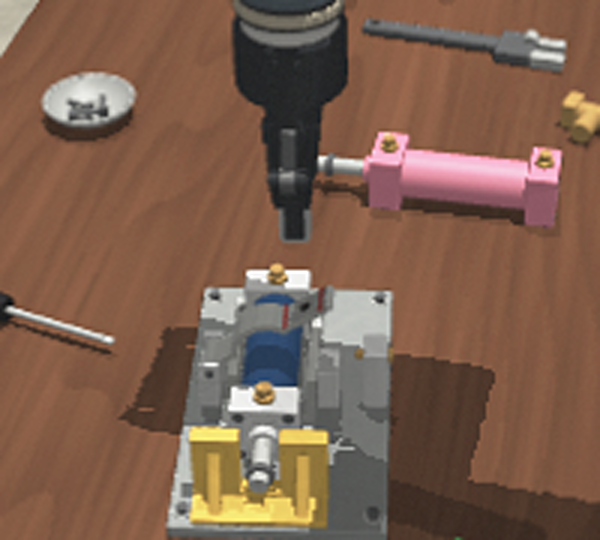

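The closed fingertips are at crop (295,235), straight above the ear at (310,305). Now I press along its arc.

Request:
move_arm([
  {"delta_pos": [0,0,0.017],"twist": 0,"jaw": 0},
  {"delta_pos": [0,0,0.017],"twist": 0,"jaw": 0},
  {"delta_pos": [0,0,0.017],"twist": 0,"jaw": 0},
  {"delta_pos": [0,0,0.003],"twist": 0,"jaw": 0},
  {"delta_pos": [0,0,0.003],"twist": 0,"jaw": 0},
  {"delta_pos": [0.0017,0,0.003],"twist": 0,"jaw": 0},
  {"delta_pos": [0.0017,0,0.003],"twist": 0,"jaw": 0},
  {"delta_pos": [0.0017,0,0.003],"twist": 0,"jaw": 0},
])

```text
time: 3.43
ee_pos: [0.532, 0.0828, 0.096]
tcp_rot: [-0.229, 3.131, -0.0]
force: [0.6, -0.0, 0.5]
opening: 0.0004
grasp_force: 0.4
```

Request:
move_arm([
  {"delta_pos": [0.0017,0,0.003],"twist": 0,"jaw": 0},
  {"delta_pos": [0.0017,0,0.003],"twist": 0,"jaw": 0},
  {"delta_pos": [0.0017,0,0.003],"twist": 0,"jaw": 0},
  {"delta_pos": [0.0015,0,0.003],"twist": 0,"jaw": 0},
  {"delta_pos": [0.0015,0,0.003],"twist": 0,"jaw": 0},
  {"delta_pos": [0.0015,0,0.003],"twist": 0,"jaw": 0},
])

```text
time: 3.93
ee_pos: [0.5218, 0.0814, 0.077]
tcp_rot: [-0.229, 3.133, -0.0]
force: [0.9, -0.1, 0.5]
opening: -0.0002
grasp_force: 0.3
```

```bash
python3 -c "
from h import *
need(-37,0,77,90)"
```

```text
t 3.93 jig now [-36.    0.2] 77.0 tool delta mm [ 1.  -0.2  0. ] twist 0.0 Fjig [ 0.84 -0.19] 0.5 tilt [-0. -0. -1.]
```

```bash
python3 -c "
from h import *
p,d=eyes.snapshot('side'); c=p[200:330,240:380]; cv2.imwrite('pics/s2.png',cv2.resize(c[:,:,::-1],None,fx=4,fy=4,interpolation=2))"
```

```text
(no output)
```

View pics/s2.png

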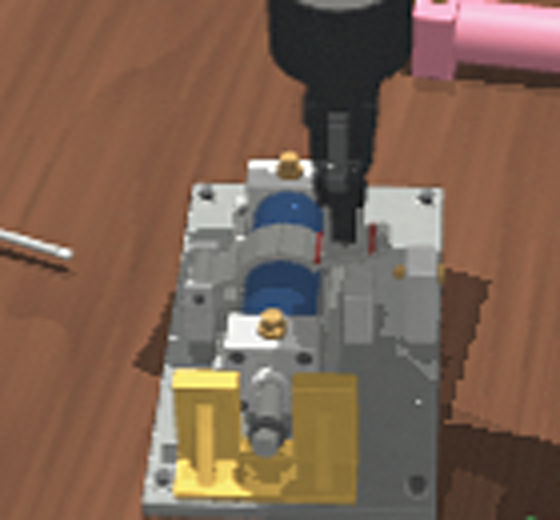

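The finger sits between the red lines (318 and 372, row 240) and the strap has followed it down. I continue to the catch.

Request:
move_arm([
  {"delta_pos": [0.0015,0,0.003],"twist": 0,"jaw": 0},
  {"delta_pos": [0.0012,0,0.003],"twist": 0,"jaw": 0},
  {"delta_pos": [0.001,0,0.003],"twist": 0,"jaw": 0},
  {"delta_pos": [0.001,0,0.003],"twist": 0,"jaw": 0},
  {"delta_pos": [0.0005,0,0.003],"twist": 0,"jaw": 0},
])

```text
time: 4.4
ee_pos: [0.5166, 0.0807, 0.062]
tcp_rot: [0.229, -3.133, 0.0]
force: [0.3, 0.5, 1.8]
opening: -0.0002
grasp_force: 0.3
```

Request:
move_arm([
  {"delta_pos": [0.0005,0,0.002],"twist": 0,"jaw": 0},
  {"delta_pos": [0.0005,0,0.002],"twist": 0,"jaw": 0},
  {"delta_pos": [0,0,0.002],"twist": 0,"jaw": 0},
])

```text
time: 4.65
ee_pos: [0.5159, 0.0806, 0.0567]
tcp_rot: [-0.229, 3.133, -0.0]
force: [0.2, 0.4, 4.5]
opening: 0.0002
grasp_force: 1.9
```

Request:
move_arm([
  {"delta_pos": [0,0,0.002],"twist": 0,"jaw": 0},
  {"delta_pos": [0,0,0.002],"twist": 0,"jaw": 0},
])

```text
time: 4.82
ee_pos: [0.5157, 0.0806, 0.0523]
tcp_rot: [0.23, -3.133, 0.0]
force: [-1.2, 0.2, 17.0]
opening: 0.0003
grasp_force: 9.0
```

Request:
move_arm([
  {"delta_pos": [0,0,0.0005],"twist": 0,"jaw": 0},
  {"delta_pos": [0,0,0],"twist": 0,"jaw": 0},
  {"delta_pos": [0,0,0],"twist": 0,"jaw": 0},
  {"delta_pos": [0,0,0],"twist": 0,"jaw": 0},
])

```text
time: 5.15
ee_pos: [0.5157, 0.0805, 0.0524]
tcp_rot: [-0.23, 3.133, -0.0]
force: [-1.3, -0.9, 7.5]
opening: 0.0003
grasp_force: 4.1
```

```bash
python3 -c "
from h import *
need(0,-130,120,0)"
```

```text
t 5.15 jig now [-42.1   0.2] 52.4 tool delta mm [ -42.1 -130.3  -67.5] twist 1.571 Fjig [-1.41 -0.69] 7.5 tilt [-0. -0. -1.]
```

Request:
move_arm([
  {"delta_pos": [0,0,-0.01],"twist": 0,"jaw": 0},
  {"delta_pos": [0,0,-0.0275],"twist": 0,"jaw": 0},
  {"delta_pos": [0,0,-0.03],"twist": 0,"jaw": 0},
  {"delta_pos": [-0.0105,-0.0325,0],"twist": 0,"jaw": 0},
  {"delta_pos": [-0.0105,-0.0325,0],"twist": 0,"jaw": 0},
  {"delta_pos": [-0.0105,-0.0325,0],"twist": 0,"jaw": 0},
  {"delta_pos": [-0.0105,-0.0325,0],"twist": 0,"jaw": 0},
  {"delta_pos": [0,0,0],"twist": 0.12,"jaw": 0},
  {"delta_pos": [0,0,0],"twist": 0.12,"jaw": 0},
  {"delta_pos": [0,0,0],"twist": 0.12,"jaw": 0},
  {"delta_pos": [0,0,0],"twist": 0.12,"jaw": 0},
  {"delta_pos": [0,0,0],"twist": 0.12,"jaw": 0},
])

```text
time: 6.15
ee_pos: [0.5758, -0.042, 0.1192]
tcp_rot: [-0.716, -3.058, -0.0]
force: [0.4, -0.2, -0.5]
opening: 0.0001
grasp_force: 0.0
```

Request:
move_arm([
  {"delta_pos": [0,0,0],"twist": 0.12,"jaw": 0},
  {"delta_pos": [0,0,0],"twist": 0.12,"jaw": 0},
  {"delta_pos": [0,0,0],"twist": 0.12,"jaw": 0},
  {"delta_pos": [0,0,0],"twist": 0.12,"jaw": 0},
  {"delta_pos": [0,0,0],"twist": 0.12,"jaw": 0},
  {"delta_pos": [0,0,0],"twist": 0.12,"jaw": 0},
  {"delta_pos": [0,0,0],"twist": 0.12,"jaw": 0},
  {"delta_pos": [0,0,0],"twist": 0.12,"jaw": 0},
  {"delta_pos": [0,0,0],"twist": 0.011,"jaw": 0},
  {"delta_pos": [0,0,0],"twist": 0,"jaw": 0},
])

```text
time: 6.98
ee_pos: [0.576, -0.0419, 0.1193]
tcp_rot: [-2.05, -2.38, 0.0]
force: [0.2, -1.1, 0.7]
opening: -0.0001
grasp_force: 0.0
```

```bash
python3 -c "
from h import *
need(0,-130,28,0)
p,d=eyes.snapshot('side'); c=p[200:330,240:380]; a=cv2.resize(c[:,:,::-1],None,fx=4,fy=4,interpolation=2); cv2.imwrite('pics/s3.png',a)
print([proj('side',np.append(np.load('jig.npz')['R']@[-.042,0]+np.load('jig.npz')['o'],.0525)).round(1)])
print([(np.round(r['xyz'],4),r['confidence']) for r in spotter.look_for('strap_ear','side')])"
```

```text
t 6.98 jig now [  -0.3 -129.6] 119.3 tool delta mm [-0.4  0.3 91.3] twist 0.003 Fjig [ 0.   -1.16] 0.75 tilt [ 0. -0. -1.]
[array([[327.9, 267.5]])]
[(array([0.547 , 0.0897, 0.051 ]), 0.57)]
```

View pics/s3.png

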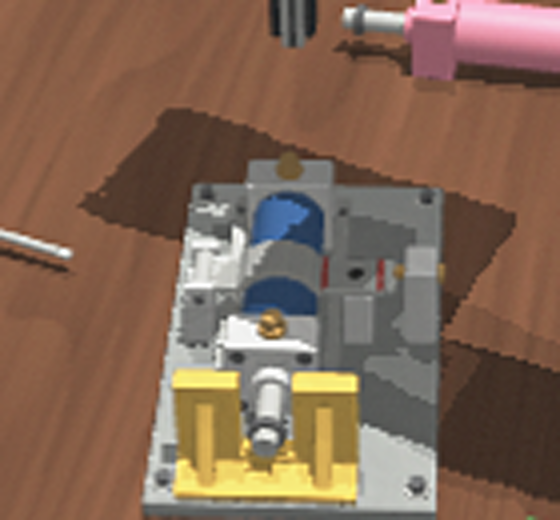

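The screw hole is at crop (355,272), which is side pixel (328.8,268). The predicted shut position is (327.9,267.5), so the strap holds shut by itself. Next I go down behind the rear face.

Request:
move_arm([
  {"delta_pos": [0,0,0.03],"twist": 0,"jaw": 0},
  {"delta_pos": [0,0,0.03],"twist": 0,"jaw": 0},
  {"delta_pos": [0,0,0.025],"twist": 0,"jaw": 0},
  {"delta_pos": [0,0,0.01],"twist": 0,"jaw": 0},
  {"delta_pos": [0.005,0,0],"twist": 0,"jaw": 0},
  {"delta_pos": [0.005,0,0],"twist": 0,"jaw": 0},
  {"delta_pos": [0.004,0,0],"twist": 0,"jaw": 0},
  {"delta_pos": [0.003,0,0],"twist": 0,"jaw": 0},
  {"delta_pos": [0.002,0,0],"twist": 0,"jaw": 0},
])

```text
time: 7.83
ee_pos: [0.5743, -0.0226, 0.0258]
tcp_rot: [2.051, 2.377, 0.002]
force: [-0.5, 0.1, 0.3]
opening: 0.0003
grasp_force: 0.0
```

Request:
move_arm([
  {"delta_pos": [0.0015,0,0],"twist": 0,"jaw": 0},
  {"delta_pos": [0.0015,0,0],"twist": 0,"jaw": 0},
  {"delta_pos": [0.0015,0,0],"twist": 0,"jaw": 0},
  {"delta_pos": [0.0015,0,0],"twist": 0,"jaw": 0},
  {"delta_pos": [0.0015,0,0],"twist": 0,"jaw": 0},
  {"delta_pos": [0.0015,0,0],"twist": 0,"jaw": 0},
])

```text
time: 8.33
ee_pos: [0.5721, -0.0142, 0.0243]
tcp_rot: [-2.054, -2.377, 0.0]
force: [-0.2, -0.2, -1.0]
opening: -0.0005
grasp_force: 0.0
```

```bash
python3 -c "
from h import *
need(0,-75,24,0)"
```

```text
t 8.33 jig now [-1.000e-01 -1.017e+02] 24.3 tool delta mm [26.7  0.1  0.3] twist 0.0 Fjig [-0.26 -0.17] -1.05 tilt [ 0. -0. -1.]
```

Request:
move_arm([
  {"delta_pos": [0.0015,0,0],"twist": 0,"jaw": 0},
  {"delta_pos": [0.0015,0,0],"twist": 0,"jaw": 0},
  {"delta_pos": [0.0015,0,0],"twist": 0,"jaw": 0},
  {"delta_pos": [0.0015,0,0],"twist": 0,"jaw": 0},
  {"delta_pos": [0.0015,0,0],"twist": 0,"jaw": 0},
  {"delta_pos": [0.0015,0,0],"twist": 0,"jaw": 0},
])

```text
time: 8.83
ee_pos: [0.5709, -0.0054, 0.0243]
tcp_rot: [2.053, 2.377, -0.0]
force: [0.7, -1.2, -1.0]
opening: 0.0001
grasp_force: 1.0
```

```bash
python3 -c "
from h import *
need(0,-75,24,0)
k=np.load('jig.npz')
r=status.read_state()
for n in('top','side'):
  p,d=eyes.snapshot(n)
  for q in spotter.look_for('cylinder',n)[:3]: print((k['R'].T@(np.array(q['xyz'][:2])-k['o'])*1e3).round(1),round(q['xyz'][2],3),round(q['confidence'],2))
  save(n+'4.png',p)
  if n=='top': cv2.imwrite('pics/t4.png',cv2.resize(p[190:310,200:360,::-1],None,fx=5,fy=5,interpolation=2))
"
```

```text
t 8.83 jig now [ -0.  -92.8] 24.3 tool delta mm [17.8  0.   0.3] twist 0.0 Fjig [ 0.47 -1.3 ] -0.96 tilt [-0.  0. -1.]
[-146.  -267.9] 0.049 0.68
[-138.8 -251.7] 0.036 0.97
[-214.2  242.3] 0.043 0.87
[-0.3 41.3] 0.054 0.59
```

View pics/t4.png

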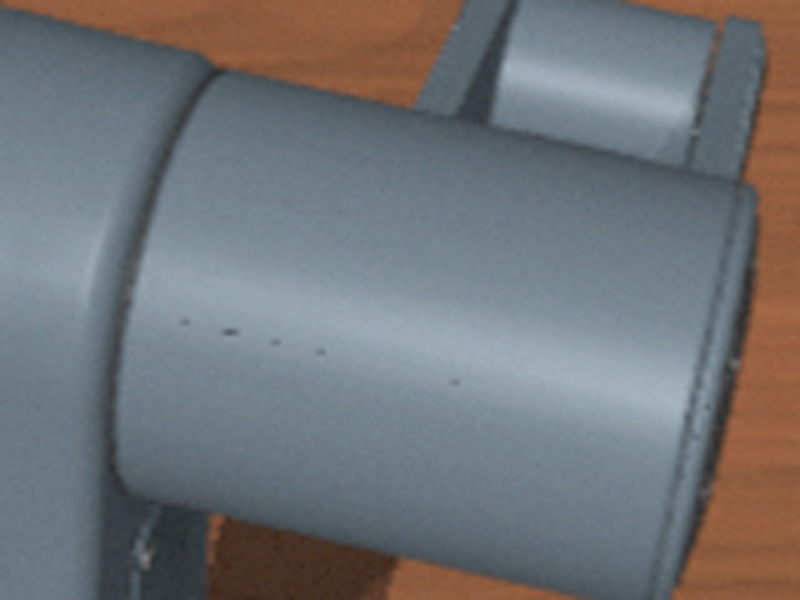

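The arm hides the jig from the top camera, so I work by force: -1.3 N along jig y means contact. The estimated seat is TCP y≈-75 mm, so I slow down before it.

Request:
move_arm([
  {"delta_pos": [0.0015,0,0],"twist": 0,"jaw": 0},
  {"delta_pos": [0.0015,0,0],"twist": 0,"jaw": 0},
  {"delta_pos": [0.0015,0,0],"twist": 0,"jaw": 0},
  {"delta_pos": [0.0015,0,0],"twist": 0,"jaw": 0},
  {"delta_pos": [0.0015,0,0],"twist": 0,"jaw": 0},
  {"delta_pos": [0.0015,0,0],"twist": 0,"jaw": 0},
])

```text
time: 9.53
ee_pos: [0.5695, 0.0037, 0.0243]
tcp_rot: [2.053, 2.378, -0.0]
force: [0.4, -2.2, -0.0]
opening: 0.0
grasp_force: 1.0
```

```bash
python3 -c "
from h import *
need(0,-75,24,0)
k=np.load('jig.npz')
for n in('side',):
  p,d=eyes.snapshot(n)
  cv2.imwrite('pics/s5.png',cv2.resize(p[225:345,250:370,::-1],None,fx=5,fy=5,interpolation=2))
"
```

```text
t 9.53 jig now [ -0.  -83.6] 24.3 tool delta mm [8.6 0.  0.3] twist 0.0 Fjig [ 0.07 -2.24] -0.04 tilt [-0.  0. -1.]
```

View pics/s5.png

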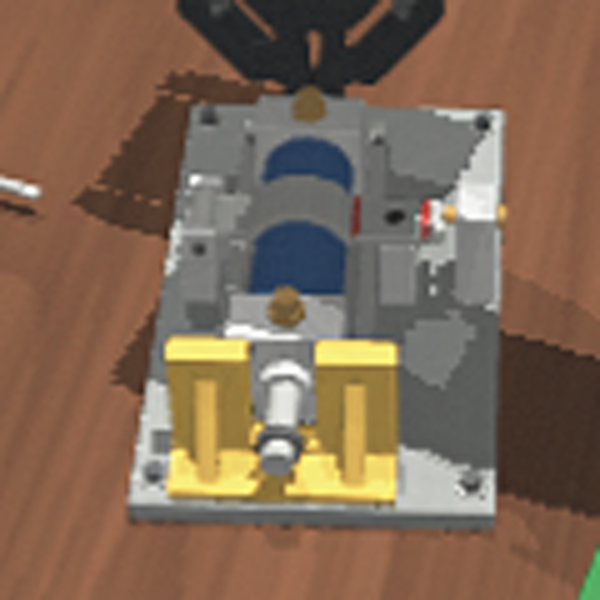

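The cylinder slides with the hand: its front fitting went from crop (289,278) to (285,307), and the strap stays shut. I work out the remaining gap.

```bash
python3 -c "
from h import *
k=np.load('jig.npz')
w=ray_z('side',[[250+289/5,225+278/5],[250+285/5,225+307/5]],.070)
print((w[:,:2]-k['o'])@k['R']*1e3)"
```

```text
[[-2.07099915 64.42652515]
 [-1.75110576 82.6314472 ]]
```

Request:
move_arm([
  {"delta_pos": [0.001,0,0],"twist": 0,"jaw": 0},
  {"delta_pos": [0.001,0,0],"twist": 0,"jaw": 0},
  {"delta_pos": [0.001,0,0],"twist": 0,"jaw": 0},
  {"delta_pos": [0.0005,0,0],"twist": 0,"jaw": 0},
])

```text
time: 9.92
ee_pos: [0.569, 0.0071, 0.0243]
tcp_rot: [-2.053, -2.378, 0.0]
force: [0.9, -2.2, -0.8]
opening: 0.0001
grasp_force: 1.1
```

Request:
move_arm([
  {"delta_pos": [0.0008,0,0],"twist": 0,"jaw": 0},
  {"delta_pos": [0.0008,0,0],"twist": 0,"jaw": 0},
  {"delta_pos": [0.0008,0,0],"twist": 0,"jaw": 0},
  {"delta_pos": [0.0008,0,0],"twist": 0,"jaw": 0},
])

```text
time: 10.25
ee_pos: [0.5686, 0.0102, 0.0243]
tcp_rot: [2.053, 2.377, 0.0]
force: [0.3, -2.0, -1.2]
opening: 0.0002
grasp_force: 1.1
```

Request:
move_arm([
  {"delta_pos": [0.0005,0,0],"twist": 0,"jaw": 0},
  {"delta_pos": [0.0005,0,0],"twist": 0,"jaw": 0},
  {"delta_pos": [0.0005,0,0],"twist": 0,"jaw": 0},
])

```text
time: 10.5
ee_pos: [0.5684, 0.0117, 0.0243]
tcp_rot: [2.053, 2.378, 0.0]
force: [0.4, -2.2, 0.5]
opening: 0.0001
grasp_force: 1.1
```

Request:
move_arm([
  {"delta_pos": [0.0005,0,0],"twist": 0,"jaw": 0},
  {"delta_pos": [0.0005,0,0],"twist": 0,"jaw": 0},
])

```text
time: 10.67
ee_pos: [0.5682, 0.0127, 0.0243]
tcp_rot: [2.053, 2.378, -0.0]
force: [0.9, -1.8, -0.3]
opening: 0.0
grasp_force: 1.1
```

Request:
move_arm([
  {"delta_pos": [0.0005,0,0],"twist": 0,"jaw": 0},
  {"delta_pos": [0.0005,0,0],"twist": 0,"jaw": 0},
])

```text
time: 10.83
ee_pos: [0.5681, 0.0137, 0.0243]
tcp_rot: [2.054, 2.377, -0.0]
force: [0.2, -1.6, -1.6]
opening: -0.0001
grasp_force: 1.1
```

Request:
move_arm([
  {"delta_pos": [0.0005,0,0],"twist": 0,"jaw": 0},
  {"delta_pos": [0.0005,0,0],"twist": 0,"jaw": 0},
])

```text
time: 11.0
ee_pos: [0.5682, 0.0143, 0.0243]
tcp_rot: [2.052, 2.377, -0.0]
force: [0.9, -5.0, -1.4]
opening: 0.0
grasp_force: 2.5
```

Request:
move_arm([
  {"delta_pos": [0.0004,0,0],"twist": 0,"jaw": 0},
  {"delta_pos": [0.0004,0,0],"twist": 0,"jaw": 0},
])

```text
time: 11.17
ee_pos: [0.5684, 0.0143, 0.0244]
tcp_rot: [2.051, 2.377, -0.001]
force: [-0.3, -7.6, -1.1]
opening: 0.0
grasp_force: 4.0
```

Request:
move_arm([
  {"delta_pos": [0.0004,0,0],"twist": 0,"jaw": 0},
  {"delta_pos": [0.0004,0,0],"twist": 0,"jaw": 0},
])

```text
time: 11.33
ee_pos: [0.5684, 0.0144, 0.0244]
tcp_rot: [2.05, 2.377, -0.002]
force: [1.0, -11.1, -0.4]
opening: -0.0
grasp_force: 5.4
```

Home: the motion stopped and the force rose to about 11 N. I hold and watch it settle.

Request:
move_arm([
  {"delta_pos": [0.0002,0,0],"twist": 0,"jaw": 0},
  {"delta_pos": [0,0,0],"twist": 0,"jaw": 0},
  {"delta_pos": [0,0,0],"twist": 0,"jaw": 0},
  {"delta_pos": [0,0,0],"twist": 0,"jaw": 0},
  {"delta_pos": [0,0,0],"twist": 0,"jaw": 0},
  {"delta_pos": [0,0,0],"twist": 0,"jaw": 0},
])

```text
time: 11.83
ee_pos: [0.5684, 0.0144, 0.0244]
tcp_rot: [2.051, 2.376, -0.002]
force: [0.0, -10.0, -1.1]
opening: 0.0001
grasp_force: 4.9
```

```bash
python3 -c "
from h import *
need(0,-72,24,0); k=np.load('jig.npz')
f=[]
for i in range(8):
  p,d=eyes.snapshot('side'); f.append(k['R'].T@status.read_state()['force'][:2])
f=np.array(f); print(f.mean(0),f.std(0))
cv2.imwrite('pics/s6.png',cv2.resize(p[225:345,250:370,::-1],None,fx=5,fy=5,interpolation=2))
"
```

```text
t 11.83 jig now [  0.4 -72.9] 24.4 tool delta mm [ 0.9 -0.4  0.4] twist 0.001 Fjig [-1.44 -9.89] -1.15 tilt [-0.003  0.001 -1.   ]
[-0.96606485 -9.6165523 ] [0.27127854 0.44168806]
```

View pics/s6.png

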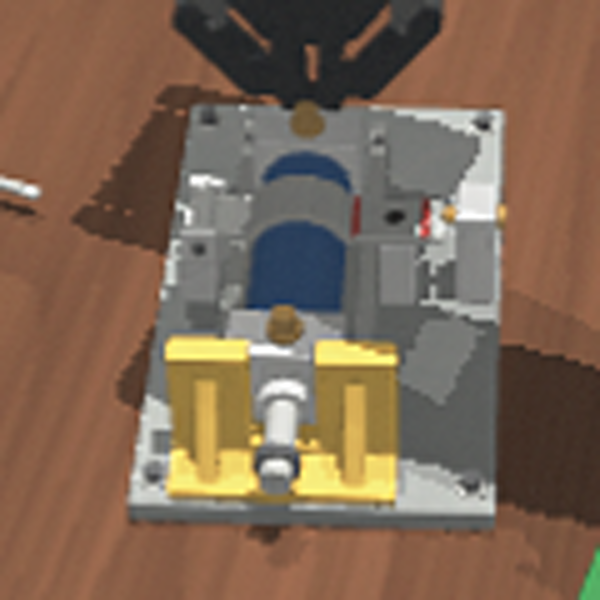

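The front cap is against the yellow stop: the fitting at crop (283,324) has travelled about 29 mm in all. The steady push is 9.6 N, so I raise it slightly to about 12 N and hold.

Request:
move_arm([
  {"delta_pos": [0.0003,0,0],"twist": 0,"jaw": 0},
  {"delta_pos": [0.0003,0,0],"twist": 0,"jaw": 0},
  {"delta_pos": [0,0,0],"twist": 0,"jaw": 0},
  {"delta_pos": [0,0,0],"twist": 0,"jaw": 0},
  {"delta_pos": [0,0,0],"twist": 0,"jaw": 0},
  {"delta_pos": [0,0,0],"twist": 0,"jaw": 0},
  {"delta_pos": [0,0,0],"twist": 0,"jaw": 0},
  {"delta_pos": [0,0,0],"twist": 0,"jaw": 0},
  {"delta_pos": [0,0,0],"twist": 0,"jaw": 0},
  {"delta_pos": [0,0,0],"twist": 0,"jaw": 0},
  {"delta_pos": [0,0,0],"twist": 0,"jaw": 0},
  {"delta_pos": [0,0,0],"twist": 0,"jaw": 0},
])

```text
time: 13.23
ee_pos: [0.5685, 0.0144, 0.0244]
tcp_rot: [2.05, 2.376, -0.002]
force: [0.3, -12.4, -1.6]
opening: -0.0001
grasp_force: 5.9
```

```bash
python3 -c "
from h import *
k=np.load('jig.npz'); f=[]
for i in range(8):
  eyes.snapshot('side'); f.append(k['R'].T@status.read_state()['force'][:2])
f=np.array(f); print(f.mean(0),f.std(0))
"
```

```text
[ -1.57645237 -11.87732053] [0.37398883 0.32213175]
```

The push is a steady 11.9 N. I hold it for more than 3 s.

Request:
move_arm([
  {"delta_pos": [0,0,0],"twist": 0,"jaw": 0},
  {"delta_pos": [0,0,0],"twist": 0,"jaw": 0},
  {"delta_pos": [0,0,0],"twist": 0,"jaw": 0},
  {"delta_pos": [0,0,0],"twist": 0,"jaw": 0},
  {"delta_pos": [0,0,0],"twist": 0,"jaw": 0},
  {"delta_pos": [0,0,0],"twist": 0,"jaw": 0},
  {"delta_pos": [0,0,0],"twist": 0,"jaw": 0},
  {"delta_pos": [0,0,0],"twist": 0,"jaw": 0},
  {"delta_pos": [0,0,0],"twist": 0,"jaw": 0},
  {"delta_pos": [0,0,0],"twist": 0,"jaw": 0},
  {"delta_pos": [0,0,0],"twist": 0,"jaw": 0},
  {"delta_pos": [0,0,0],"twist": 0,"jaw": 0},
])

```text
time: 14.63
ee_pos: [0.5685, 0.0144, 0.0245]
tcp_rot: [2.05, 2.376, -0.002]
force: [-0.5, -11.8, -1.1]
opening: 0.0002
grasp_force: 5.9
```

Request:
move_arm([
  {"delta_pos": [0,0,0],"twist": 0,"jaw": 0},
  {"delta_pos": [0,0,0],"twist": 0,"jaw": 0},
  {"delta_pos": [0,0,0],"twist": 0,"jaw": 0},
  {"delta_pos": [0,0,0],"twist": 0,"jaw": 0},
  {"delta_pos": [0,0,0],"twist": 0,"jaw": 0},
  {"delta_pos": [0,0,0],"twist": 0,"jaw": 0},
  {"delta_pos": [0,0,0],"twist": 0,"jaw": 0},
  {"delta_pos": [0,0,0],"twist": 0,"jaw": 0},
  {"delta_pos": [0,0,0],"twist": 0,"jaw": 0},
  {"delta_pos": [0,0,0],"twist": 0,"jaw": 0},
  {"delta_pos": [0,0,0],"twist": 0,"jaw": 0},
  {"delta_pos": [0,0,0],"twist": 0,"jaw": 0},
])

```text
time: 15.63
ee_pos: [0.5685, 0.0144, 0.0244]
tcp_rot: [2.05, 2.376, -0.002]
force: [-1.0, -12.0, -2.3]
opening: 0.0002
grasp_force: 5.9
```

Request:
move_arm([
  {"delta_pos": [0,0,0],"twist": 0,"jaw": 0},
  {"delta_pos": [0,0,0],"twist": 0,"jaw": 0},
  {"delta_pos": [0,0,0],"twist": 0,"jaw": 0},
  {"delta_pos": [0,0,0],"twist": 0,"jaw": 0},
  {"delta_pos": [0,0,0],"twist": 0,"jaw": 0},
  {"delta_pos": [0,0,0],"twist": 0,"jaw": 0},
  {"delta_pos": [0,0,0],"twist": 0,"jaw": 0},
  {"delta_pos": [0,0,0],"twist": 0,"jaw": 0},
  {"delta_pos": [0,0,0],"twist": 0,"jaw": 0},
  {"delta_pos": [0,0,0],"twist": 0,"jaw": 0},
  {"delta_pos": [0,0,0],"twist": 0,"jaw": 0},
  {"delta_pos": [0,0,0],"twist": 0,"jaw": 0},
])

```text
time: 16.63
ee_pos: [0.5685, 0.0143, 0.0244]
tcp_rot: [2.05, 2.376, -0.002]
force: [0.6, -12.0, -1.5]
opening: 0.0
grasp_force: 5.9
```

```bash
python3 -c "
from h import *
need(0,-72,24,0)
print(arm.close_job())"
```

```text
t 16.63 jig now [  0.5 -72.9] 24.4 tool delta mm [ 0.9 -0.5  0.4] twist 0.001 Fjig [ -1.15 -11.98] -1.49 tilt [-0.004  0.001 -1.   ]
the job is handed in; nothing more can be done
None
```

The strap is shut on its catch, and the cylinder sits on the yellow stop with the hand still pressing at about 12 N, held for over three seconds; I handed the job in at 16.6 s, and no verdict came back.

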